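# Press the bushing home and lift out the arm link

### The arm

A 7-joint arm with a two-finger parallel gripper is mounted at the origin on the work surface. World frame = base frame: x ahead of the robot, y to its left, z up, the work surface at z = 0. Lengths are in m, angles in degrees, forces in N, time in s.
With the tool pointing down it reaches from about 0.4 to 0.9 m from the base axis. Payload 5.6 kg.
Tool frame: the origin (TCP) lies midway between the tips of the shut fingers; the grasp point (between the pads) lies 19 mm behind it (grip_depth is the distance from the TCP to the grasp point, in m); x points along the fingers, y is the direction in which the jaws open and shut, and the axes are right-handed (so a half turn about x gives the same grasp; the last joint's range is limited). The gripper opens to 92 mm and grips with 3 to 60 N. Pads are 20 mm wide; open, the fingers measure 128 mm over their backs; the gripper's body (75 mm by 189 mm) begins 69 mm behind the grasp point.
Start: joints at [-75.057, 26.786, -0.665, 91.828, 0.344, 61.387, -3.226], TCP at [0.194, 0.62, 0.179] pointing down, gripper open.
Joint ranges: [-144.91, 144.91], [-17.63, 115.5], [-89.93, 88.59], [15.96, 139.68], [-74.01, 254.01], [8.47, 105.57], [-167.45, 167.45]. Speed limits (degrees/s): [147.25, 147.25, 180, 180, 180, 180, 180].

### API

Orientations are given as a 3x3 rotation matrix whose columns are the frame's x, y, z axes.
In Python, from workcell import * gives the robot as it stands.
- The arm moves only by the shell command python3 -m inch 'ROWS' [FORCE]. ROWS is JSON, a list of rows, each a list of 7 numbers: the shift along the tool's x, y, z in mm, then the turn, a rotation vector about the tool's x, y, z in rad, then the closure in counts, from 0 (fully open) to 255 (shut). A call has exactly 10 rows; each row is the pose to reach, as a shift and turn from the pose measured when the call began, along the tool's axes at that moment; what a row does not reach only later rows make up. A row lasts 1/10 s, in which the tool goes at most 50 mm and 8.59 degrees, less where a joint would pass 70% of its speed; a pose out of reach is approached as far as the arm can. A call with a gripper value outside its range is refused whole. The fingers move at their own pace and stop on an object; FORCE is the grip in N (left out, the last holds). Time passes only in rows, so rows that repeat a pose let the fingers close, or fill a call up. It gives the time, the measured TCP pose, the force and the opening at its end, in the units of the state.
- get_obs(): the state, without advancing time (a new reading comes with each control period).
- get_image(name): name is "scene" or "top" or "wrist"; returns a dict with "img" (384x512x3 uint8, red, green, blue), "z_map" (384x512 float32, m along the optical axis (not along the pixel's ray), 0 where there is no reading), "K" (3x3 intrinsics, pixels), "position" and "rotation" of the camera in the world. Camera axes: x right, y up, looking along -z (the intrinsics and any distortion apply to the point x, -y, -z); pixel columns grow to the right and rows downward; lengths in m; the calibration is good to about 2 mm. A picture is of the moment at which its call begins.
- close_job(): hands the job in, once; it reports no verdict.
Trained networks look in a picture, given as the dict that the camera call returned (one of the last four; its "shot" number tells which), for a name from the list of things; names that differ only in an ending like _2 or _b are one class to them, and where a whole thing is asked for, a point or a joint stands for the part that bears it (a point fixed in the world has none). Each returns a list of dicts, best first, with "score" (0 to 1); they miss things now and then, are a little off and sometimes report something else, mostly with a low value. They report only what shows in the picture. A call takes as long as a camera call.
- trace(picture, target): "region" (384x512 bool, what is visible of it) and "rect" ([left, top, right, bottom] in pixels, round what is visible of it).
- pinpoint(picture, target): "position" ([row, column] in pixels: a listed point, or the origin of a listed thing).
The state is a dict: "time": time; "q": joint angles; "qvel": joint speeds; "tau": joint torques, N m; "tcp_pos": TCP position; "tcp_rot": TCP orientation; "wrist_force": force on the tool from outside, world axes, zero at the start; "moment": the same for the moment, N m; "grip_width": opening from 0.0 (shut) to 1.0 (fully open).
Only numpy, scipy, OpenCV 4.12 (cv2) and the standard library are available. Lean on these libraries where they do the work, as an engineer would, in place of code of your own. Each camera call takes 0.05 s, during which the arm holds its last target. There are 200 camera calls.

### The job

On the small bench press, pull the sprung lever all the way down so that the ram pushes the brass bushing fully home in the printed arm link, then ease the lever back up to its rest slowly, without letting it snap back. Then take the link by its upright square post, bring it out from under the press and finish holding it in the gripper, steady and level in the open air, at least 10 cm above the press's bed and touching nothing else, with the loose steel gear still lying in its seat on the link. The program ends while holding the link; do not put it down or let go, and leave the other things on the bench where they are.

Things in the scene. Friction and masses are not known exactly. Their poses are not given: they have to be found in the camera images.
- press: Grey bench press, fixed. Origin on the table below the ram's axis; x to its back, y to its left. Base x -85..125, y -75..255; its flat top, the bed, at z 30 mm. Column x 60..120, y -30..30. Head x -30..120, y -30..30, z 135..210, stub to 255. Steel ram 22 mm thick under the head: lower face z 83 at rest, sinks 30 mm per rad of lever. Open under the head to front, left and right
- press_lever (a joint): Lever angle, rad: 0 = rest, up at its stop; 0.9 = lower stop. Handle down raises it. Spring and damping: pull about 3 N at the top, 10 N at the bottom. The ram meets the bushing at 0.6 to 0.67 and has it home at about 0.87 (2 N more). Let go low down it snaps back at over 2 rad/s; up to 1 rad/s is slow enough
- handle_grip (a point): Middle of the lever's black round handle bar, 16 mm thick, 85 long, along the press's x; at rest at (-84,-144,240) mm from the press. The 12 mm lever arm runs 42 mm behind this point. Moves on a 160 mm circle about lever_hinge, from 0.45 rad above level at value 0 to 0.45 below at 0.9. Pinch it across (press y) from above, the bar turns in the pads, or push it down
- lever_hinge (a point): Point on the lever's axis (parallel to the press's x), at the same x as handle_grip: (-84, 0, 170) mm from the press's origin
- link: White printed robot arm link, 0.25-0.4 kg, loose on the bed, 270 x 60 mm. Origin in its underside below the post, 125 mm left of the ram axis; axes parallel to the press's at the start. Plate 8 mm thick, y -160..110 (44 wide below y -40). Boss 28 mm thick to z 25 at y -125, under the ram. Black servo 40 x 40 at y 65..105 to z 32. To free it: lift 12 mm, draw 70+ mm to press -x, then raise
- post_top (a point): Centre of the top of the link's square post, 24 x 24 mm, 78 mm above the link's origin and about over its centre of mass; sides parallel to the link's x and y; grip any two opposite sides
- bushing (a joint): How far the brass bushing (14 mm thick) is in the boss, m: 0 to 0.002 at the start (it stands 8 to 10 mm above the boss), 0.008 = fully home. Stiff (8 N), stays where it was pushed. When home and the lever up, 26 mm are free between it and the ram
- gear: Loose steel gear, 34 mm diameter, 12 mm high, with a 12 mm hub 6 mm higher, 40 g. Origin in the centre of its underside, which lies on the link's plate inside the seat
- gear_seat (a point): Centre of the floor of the gear's seat, a round wall 6 mm high and 40 mm inside diameter on the link's plate, at (0, -78, 8) mm from the link's origin; the gear has about 3 mm of play
- parts_tray: Bystander: grey open parts tray 90 x 120 x 22 mm on the table in front of the press's right side, below the lever handle. Origin under its centre
- driver: Bystander: screwdriver 170 mm long lying on the table in front of the press, to the left
- spool: Bystander: grey filament spool 130 mm diameter, 54 mm high, lying flat at the right
- marker: Bystander: white marker 120 mm long lying on a notepad at the front right
- bottle: Bystander: clear bottle 64 mm diameter, 190 mm high, standing at the left, farther back
- pencil_pot: Bystander: dark steel pencil pot 70 mm diameter, 80 mm high (its pencils to 145 mm), standing at the left

How it is judged:
By the outcome, as a careful person would: the job done as asked, in the order asked, and still so for the second after the job is handed in, while the arm keeps its last pose, push and grip.
It also fails if it takes over 64 s, if anything falls off the work surface, if the arm or the gripper's body presses on something with over 40 N, if the wrist force passes 120 N, or if a joint passes its speed limit or range.

## Working session

There is one attempt and no reset: what is moved stays moved. The work goes in short steps, Python scripts to look and compute and a shell command to move; the robot and the scene stay as the last step left them, time stands still between calls to the robot, and variables do not carry over. Pictures are saved under pics/ and viewed, about 8 in all and at most 12, crops included, and the job is handed in when it is done.

```bash
mkdir -p pics; cat > h.py <<'E'
from workcell import *
import numpy as np, cv2
def pix2w(p,r,c,z=None):
    K=p["K"]
    if z is None:
        zz=p["z_map"][max(0,int(r)-2):int(r)+3,max(0,int(c)-2):int(c)+3]; zz=zz[zz>0]; z=np.median(zz) if zz.size else np.nan
    v=np.array([(c-K[0,2])/K[0,0]*z,-(r-K[1,2])/K[1,1]*z,-z])
    return np.array(p["rotation"])@v+np.array(p["position"])
def save(p,n): cv2.imwrite("pics/"+n,np.ascontiguousarray(p["img"][:,:,::-1]))
E
python3 - <<'E'
from h import *
np.set_printoptions(precision=4,suppress=True)
o=get_obs(); print(o)
ims=[]
for n in ["scene","top"]:
    p=get_image(n); ims.append(p["img"]); print(n,p["position"],np.array(p["rotation"]).tolist(),p["K"].tolist(),[k for k in p])
    for t in ["press","handle_grip","lever_hinge","link","post_top","gear","gear_seat","parts_tray","driver","spool","marker","bottle","pencil_pot","bushing"]:
        for d in pinpoint(p,t)[:1]:
            print(t,d["score"],d["position"],pix2w(p,*d["position"]))
cv2.imwrite("pics/a.png",np.vstack(ims)[:,:,::-1]) 
save({"img":ims[0]},"s0.png");save({"img":ims[1]},"t0.png")
E
```

```text
{'time': 0.0, 'q': array([-75.0565,  26.8365,  -0.6648,  91.8817,   0.3459,  61.3862,
        -3.227 ]), 'qvel': array([ 0.0881, -0.0703,  0.1013,  0.0287,  0.0939,  0.0371,  0.0344]), 'tau': array([ -0.0001, -52.0577,  -0.0126, -24.3747,  -0.0567,   0.0171,
         0.0002]), 'tcp_pos': array([0.1943, 0.6196, 0.1781]), 'tcp_rot': array([[-0.0004,  0.2992,  0.9542],
       [-0.0017,  0.9542, -0.2992],
       [-1.    , -0.0018,  0.0002]]), 'wrist_force': array([-0.2845,  0.2532,  0.3194]), 'moment': array([ 0.0035, -0.0234,  0.0505]), 'grip_width': 1.001525315676613}
scene [-0.2955 -0.5536  1.0636] [[0.5781839602204163, 0.5715564795228979, -0.5822598207494892], [-0.8158302693334212, 0.39523927986080715, -0.42214557121266627], [-0.011148084283583564, 0.7191029845373343, 0.6948140886930146]] [[414.49104924895244, 0.0, 256.3165392421099], [0.0, 414.49104924895244, 193.90060686839567], [0.0, 0.0, 1.0]] ['img', 'z_map', 'K', 'position', 'rotation', 'shot']
press 0.88 [221.6, 292.7] [ 0.5292 -0.1042  0.0322]
handle_grip 0.76 [205.8, 329.6] [ 0.4652 -0.2501  0.2467]
lever_hinge 0.86 [200.6, 280.3] [ 0.5917 -0.0145  0.0292]
link 0.64 [202.1, 259.3] [0.5321 0.0341 0.0431]
post_top 0.56 [188.7, 265.1] [0.5456 0.0193 0.1046]
gear 0.55 [286.7, 398.8] [ 0.4721 -0.4911  0.0531]
gear_seat 0.89 [211.5, 283.2] [ 0.5386 -0.0599  0.0465]
parts_tray 0.71 [276.3, 311.4] [ 0.391  -0.2577  0.0074]
driver 0.75 [241.2, 246.3] [ 0.3907 -0.0124  0.0042]
spool 0.69 [287.1, 399.3] [ 0.4708 -0.4928  0.0542]
marker 0.78 [324.3, 354.5] [ 0.3131 -0.4357  0.0213]
bottle 0.83 [153.6, 209.7] [0.6692 0.3765 0.0133]
pencil_pot 0.88 [188.5, 167.0] [0.4194 0.3734 0.0136]Traceback (most recent call last):
  File "<stdin>", line 8, in <module>
ValueError: it knows: bottle, driver, gear, gear_seat, handle_grip, lever_hinge, link, marker, parts_tray, pencil_pot, post_top, press, spool
```

```bash
python3 - <<'E'
from h import *
np.set_printoptions(precision=4,suppress=True)
for n in ["scene","top"]:
    p=get_image(n); save(p,n+"0.png")
    np.savez(n+"0.npz",**{k:np.array(p[k]) for k in p})
    if n=="top":print(p["position"],p["rotation"])
    for t in ["press","handle_grip","link","post_top","gear","gear_seat","parts_tray","spool"]:
        for d in pinpoint(p,t)[:2]:
            print(n,t,d["score"],d["position"],pix2w(p,*d["position"]))
    for t in ["press","link"]:
        for d in trace(p,t)[:1]:
            r=d["region"]&(p["z_map"]>0); v,u=np.nonzero(r); z=p["z_map"][v,u];K=p["K"]
            P=np.c_[(u-K[0,2])/K[0,0]*z,-(v-K[1,2])/K[1,1]*z,-z]@np.array(p["rotation"]).T+p["position"]
            print(t,d["score"],len(P)); np.save(f"{n}_{t}.npy",P)
            for lo,hi in ([(0.026,0.034),(0.205,0.215)] if t=="press" else [(0.034,0.042),(0.1,0.115)]):
                Q=P[(P[:,2]>lo)&(P[:,2]<hi)]
                if len(Q)>20: print(t,lo,len(Q),cv2.minAreaRect((Q[:,:2]*1000).astype(np.float32)), np.median(Q[:,2]))
E
```

```text
scene press 0.73 [223.9, 295.7] [ 0.5271 -0.1173  0.031 ]
scene handle_grip 0.66 [206.1, 328.4] [ 0.4611 -0.2485  0.248 ]
scene link 0.93 [202.4, 263.9] [0.5357 0.0173 0.0483]
scene link 0.47 [239.9, 245.5] [ 0.3922 -0.0082  0.0065]
scene post_top 0.95 [186.2, 263.7] [0.5495 0.0277 0.1086]
scene gear 0.46 [208.5, 281.1] [ 0.5415 -0.0494  0.0524]
scene gear 0.46 [240.9, 245.3] [ 0.3909 -0.0081  0.0026]
scene gear_seat 0.64 [240.5, 245.8] [ 0.3926 -0.0089  0.0035]
scene gear_seat 0.58 [211.6, 283.1] [ 0.5387 -0.0595  0.0457]
scene parts_tray 0.82 [276.3, 313.6] [ 0.3968 -0.2623  0.0044]
scene spool 0.94 [284.2, 395.2] [ 0.4742 -0.4796  0.0532]
press 0.55 4597
press 0.026 2204 ((564.1979370117188, -6.250640869140625), (215.61705017089844, 330.3016357421875), 3.6336488723754883) 0.030873078841456514
press 0.205 333 ((566.3129272460938, -108.17414855957031), (169.46160888671875, 99.56484985351562), 24.690771102905273) 0.2108752054630505
link 0.74 1084
link 0.034 521 ((543.3917236328125, 8.510787963867188), (79.20620727539062, 285.2938537597656), 0.36442551016807556) 0.03868344600380835
li
[... 856 characters left out ...]
.0191]
top parts_tray 0.65 [217.5, 333.4] [ 0.4142 -0.2466  0.0017]
top spool 0.76 [187.8, 401.8] [ 0.5002 -0.4505  0.0531]
press 0.6 6090
press 0.026 3753 ((563.6182861328125, -3.5265960693359375), (210.3381805419922, 329.17230224609375), 3.9511709213256836) 0.029880631326323348
press 0.205 631 ((564.5830078125, -100.06114196777344), (188.18472290039062, 98.27222442626953), 30.98003387451172) 0.20994694445954454
link 0.84 1113
link 0.034 692 ((542.2817993164062, 26.901405334472656), (60.51493835449219, 224.46609497070312), 4.696810722351074) 0.03806175258625977
link 0.1 69 ((541.8410034179688, 29.56569480895996), (25.29999542236328, 24.083948135375977), 7.20190954208374) 0.10721070445465086
```

View pics/scene0.png

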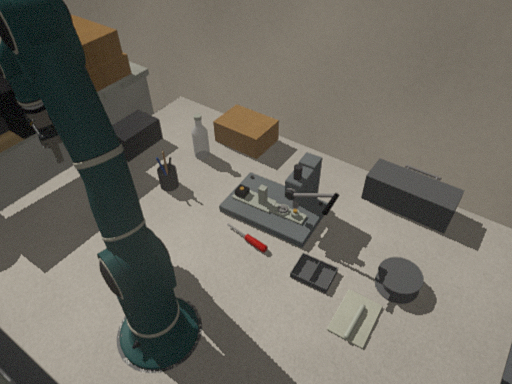

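View pics/top0.png

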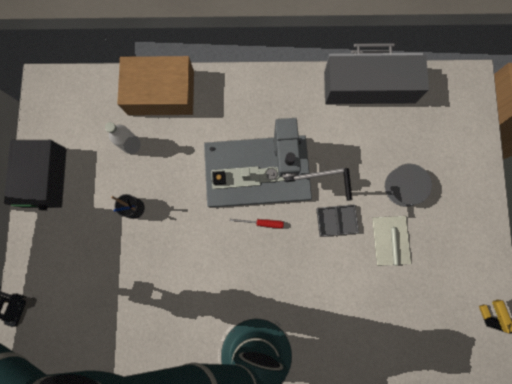

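The pictures show the press in the middle of the bench: head near top (155,288), handle (185,347), post (168,245) and gear (174,270). The fits give press yaw ≈ 3.9° and origin ≈ (0.550, -0.096). The post agrees with that. Next is a helper that gives rows in tool axes.

```bash
cat >> h.py <<'E'
from scipy.spatial.transform import Rotation as Ro
A=np.radians(3.9); O=np.array([.550,-.0957,0])
RP=Ro.from_euler('z',A).as_matrix()
def P(x,y,z): return O+RP@np.array([x,y,z])/1000
def down(b):
    b=np.radians(b); y=np.array([np.cos(b),np.sin(b),0]); x=np.array([0,0,-1.]); return np.c_[x,y,np.cross(x,y)]
def row(pos,b,o=None):
    o=o or get_obs(); R=np.array(o["tcp_rot"])
    print(np.round(R.T@(np.array(pos)-o["tcp_pos"])*1000,1).tolist(),np.round(Ro.from_matrix(R.T@down(b)).as_rotvec(),3).tolist(),'->',np.round(pos,3))
E
python3 - <<'E'
from h import *
row([.3,.56,.40],72.6); row([.5,.3,.40],30)
E
```

```text
[-220.9, -25.9, 118.7] [-0.0, 0.0, -0.0] -> [0.3  0.56 0.4 ]
[-220.9, -214.1, 387.4] [0.743, 0.0, -0.0] -> [0.5 0.3 0.4]
```

```bash
python3 -m inch '[[-45,0,0,0,0,0,0],[-90,0,10,0,0,0,0],[-130,-5,40,0.05,0,0,0],[-165,-15,75,0.1,0,0,0],[-190,-26,115,0.2,0,0,0],[-205,-55,160,0.32,0,0,0],[-220,-90,205,0.44,0,0,0],[-220,-125,250,0.56,0,0,0],[-220,-160,295,0.68,0,0,0],[-220,-195,340,0.74,0,0,0]]'
python3 - <<'E'
from h import *
row([.53,.05,.40],-20); row(P(-102,-144,330),-86.1)
E
```

```text
time: 2.8
tcp_pos: [0.4414, 0.3595, 0.3995]
tcp_rot: [[0.001, 0.866, 0.5], [0.001, 0.5, -0.866], [-1.0, 0.001, -0.0]]
wrist_force: [1.0, 1.3, -0.5]
grip_width: 1.001
[-0.8, -77.9, 312.3] [0.872, -0.001, -0.001] -> [0.53 0.05 0.4 ]
[68.9, -288.4, 533.1] [2.026, -0.001, -0.0] -> [ 0.458 -0.246  0.33 ]
```

```bash
python3 -m inch '[[0,-10,40,0.13,0,0,0],[0,-20,80,0.26,0,0,0],[0,-30,120,0.39,0,0,0],[0,-40,160,0.52,0,0,0],[0,-50,200,0.65,0,0,0],[0,-60,240,0.78,0,0,0],[0,-75,280,0.91,0,0,0],[0,-95,320,1.04,0,0,0],[0,-120,350,1.17,0,0,0],[0,-145,380,1.3,0,0,0]]'
python3 - <<'E'
from h import *
row(P(-102,-144,330),-86.1)
E
```

```text
time: 3.8
tcp_pos: [0.5053, -0.0439, 0.3992]
tcp_rot: [[0.001, 0.709, -0.705], [0.001, -0.705, -0.709], [-1.0, -0.0, -0.001]]
wrist_force: [-0.0, 0.1, -0.4]
grip_width: 1.004
[69.0, 109.2, 176.9] [0.72, -0.001, 0.001] -> [ 0.458 -0.246  0.33 ]
```

```bash
python3 -m inch '[[5,13,25,0.1,0,0,0],[10,27,50,0.2,0,0,0],[20,42,75,0.3,0,0,0],[30,58,100,0.4,0,0,0],[40,75,125,0.5,0,0,0],[50,92,150,0.6,0,0,0],[60,109,177,0.72,0,0,0],[69,109,177,0.72,0,0,0],[69,109,177,0.72,0,0,0],[69,109,177,0.72,0,0,0]]'
python3 - <<'E'
from h import *
row(P(-102,-144,221),-86.1)
p=get_image("wrist"); save(p,"w1.png"); print(p["position"])
for d in pinpoint(p,"handle_grip")[:2]: print(d["score"],d["position"],pix2w(p,*d["position"]),P(-84,-144,248))
d=trace(p,"handle_grip")
if d:
    m=d[0]["region"]; v,u=np.nonzero(m); W=np.array([pix2w(p,r,c) for r,c in zip(v[::7],u[::7])])
    W=W[W[:,2]>.235]; print(len(W),(W-O)@RP@np.eye(3)*1000 if len(W)<25 else ((W-O)@RP*1000)[::len(W)//25].round(0))
E
```

```text
time: 4.8
tcp_pos: [0.4584, -0.2451, 0.33]
tcp_rot: [[0.001, 0.071, -0.997], [0.002, -0.997, -0.071], [-1.0, -0.002, -0.001]]
wrist_force: [0.8, 0.2, -0.0]
grip_width: 1.001
[109.0, 1.4, 0.6] [0.003, -0.001, 0.002] -> [ 0.458 -0.246  0.221]
[ 0.53063659 -0.2420369   0.53473297]
0.64 [166.8, 254.0] [ 0.47853711 -0.24416195  0.24642154] [ 0.47598872 -0.24507982  0.248     ]
195 [[ -35. -132.  235.]
 [ -37. -149.  242.]
 [ -39. -144.  246.]
 [ -41. -131.  239.]
 [ -43. -126.  236.]
 [ -44. -150.  243.]
 [ -45. -147.  246.]
 [ -48. -150.  244.]
 [ -52. -139.  244.]
 [ -55. -143.  246.]
 [ -58. -147.  246.]
 [ -62. -151.  242.]
 [ -65. -140.  245.]
 [ -68. -144.  246.]
 [ -72. -148.  245.]
 [ -76. -137.  241.]
 [ -79. -141.  245.]
 [ -82. -145.  246.]
 [ -85. -149.  245.]
 [ -89. -152.  242.]
 [ -92. -140.  245.]
 [ -95. -144.  246.]
 [ -99. -149.  245.]
 [-104. -137.  241.]
 [-106. -141.  246.]
 [-109. -145.  246.]
 [-113. -150.  244.]
 [-118. -138.  243.]]
```

View pics/w1.png

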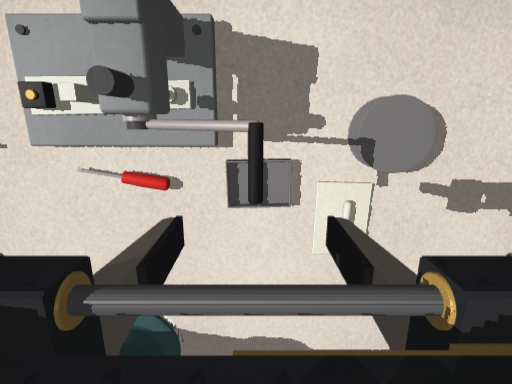

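The wrist view shows the handle bar at (165,256), midway between the open fingers and where it was predicted. I'll descend and pinch it.

```bash
python3 -m inch '[[30,0,0,0,0,0,0],[60,0,0,0,0,0,0],[85,1,0,0,0,0,0],[100,1,0,0,0,0,0],[109,1,0,0,0,0,0],[109,1,0,0,0,0,0],[109,1,0,0,0,0,220],[109,1,0,0,0,0,255],[109,1,0,0,0,0,255],[109,1,0,0,0,0,255]]' 25
python3 -m inch '[[0,0,0,0,0,0,255],[0,0,0,0,0,0,255],[0,0,0,0,0,0,255],[0,0,0,0,0,0,255],[0,0,0,0,0,0,255],[0,0,0,0,0,0,255],[0,0,0,0,0,0,255],[0,0,0,0,0,0,255],[0,0,0,0,0,0,255],[0,0,0,0,0,0,255]]'
python3 - <<'E'
from h import *
o=get_obs(); print(o["tcp_pos"],P(-102,-144,221),o["grip_width"]*92,o["wrist_force"])
R=np.array(o["tcp_rot"])
for th in np.arange(.1,.96,.05):
    a=.45-th
    d=np.array([0,-160*(np.cos(a)-np.cos(.45)),160*(np.sin(a)-np.sin(.45))])
    print(round(th,2),(R.T@RP@d).round(1))
E
```

```text
time: 5.95
tcp_pos: [0.4592, -0.2462, 0.2219]
tcp_rot: [[0.003, 0.071, -0.997], [0.001, -0.997, -0.071], [-1.0, -0.001, -0.003]]
wrist_force: [-0.2, -0.7, 0.3]
grip_width: 0.672
time: 6.95
tcp_pos: [0.4592, -0.2462, 0.2219]
tcp_rot: [[0.003, 0.071, -0.997], [0.001, -0.997, -0.071], [-1.0, -0.001, -0.003]]
wrist_force: [0.1, 0.4, 0.3]
grip_width: 0.003
[ 0.45918858 -0.24619444  0.22193341] [ 0.45803041 -0.2463041   0.221     ] 0.27499139874455664 [0.0922132  0.44225428 0.34609213]
0.1 [14.7  6.2  0.1]
0.15 [22.3  8.8  0.1]
0.2 [30.  11.   0.1]
0.25 [37.8 12.8  0.1]
0.3 [45.7 14.2  0.2]
0.35 [53.6 15.2  0.2]
0.4 [61.6 15.8  0.2]
0.45 [69.6 16.   0.2]
0.5 [77.6 15.8  0.3]
0.55 [85.6 15.2  0.3]
0.6 [93.5 14.2  0.3]
0.65 [101.4  12.8   0.3]
0.7 [109.2  11.1   0.4]
0.75 [116.9   8.9   0.4]
0.8 [124.5   6.4   0.4]
0.85 [131.9   3.4   0.4]
0.9 [1.392e+02 1.000e-01 4.000e-01]
0.95 [146.3  -3.5   0.4]
```

The gripper shut completely, so it missed the bar. I'll look.

```bash
python3 - <<'E'
from h import *
p=get_image("wrist"); save(p,"w2.png")
p=get_image("scene"); d=trace(p,"handle_grip")
for e in pinpoint(p,"handle_grip")[:1]: print(e["position"],((pix2w(p,*e["position"])-O)@RP*1000).round())
img=cv2.resize(p["img"][130:290,250:420],None,fx=4,fy=3.6); cv2.imwrite("pics/s2.png",img[:,:,::-1])
E
```

```text
[207.3, 331.0] [ -93. -152.  241.]
```

View pics/w2.png

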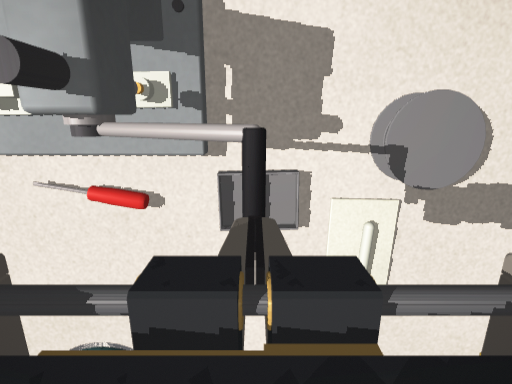

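View pics/s2.png

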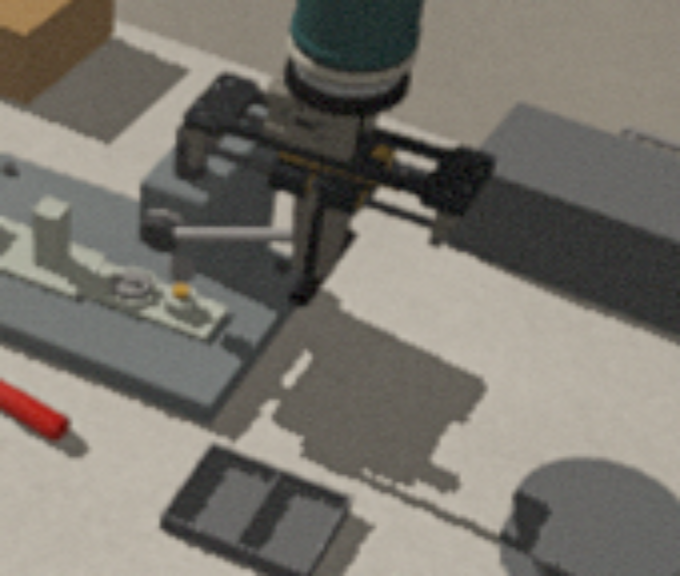

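```bash
python3 - <<'E'
from h import *
p=get_image("wrist")
for r in range(130,300,8):
    print(r,[((pix2w(p,r,c)-O)@RP*1000).round().tolist() for c in (244,256,268)])
print(((get_obs()["tcp_pos"]-O)@RP*1000).round(1), p["position"],p["rotation"])
for n in("scene","top"):
    p=get_image(n)
    for d in trace(p,"handle_grip")[:1]:
        v,u=np.nonzero(d["region"]); W=(np.array([pix2w(p,a,b) for a,b in zip(v,u)])-O)@RP*1000
        W=W[(W[:,2]>225)&(W[:,2]<250)]; print(n,len(W),W.min(0),W.max(0))
E
```

```text
130 [[-38.0, -139.0, 243.0], [-38.0, -146.0, 246.0], [-51.0, -164.0, -1.0]]
138 [[-43.0, -139.0, 244.0], [-43.0, -146.0, 246.0], [-62.0, -165.0, -1.0]]
146 [[-48.0, -139.0, 244.0], [-48.0, -146.0, 246.0], [-74.0, -165.0, -1.0]]
154 [[-53.0, -139.0, 244.0], [-53.0, -146.0, 246.0], [-86.0, -165.0, -1.0]]
162 [[-59.0, -138.0, 244.0], [-58.0, -146.0, 246.0], [-98.0, -165.0, -1.0]]
170 [[-64.0, -138.0, 243.0], [-63.0, -146.0, 246.0], [-109.0, -165.0, 6.0]]
178 [[-69.0, -138.0, 243.0], [-69.0, -146.0, 246.0], [-122.0, -165.0, 2.0]]
186 [[-75.0, -138.0, 244.0], [-74.0, -146.0, 246.0], [-135.0, -165.0, 3.0]]
194 [[-80.0, -138.0, 244.0], [-79.0, -146.0, 246.0], [-148.0, -166.0, 2.0]]
202 [[-86.0, -138.0, 243.0], [-85.0, -146.0, 247.0], [-160.0, -166.0, 2.0]]
210 [[-92.0, -138.0, 243.0], [-90.0, -146.0, 246.0], [-173.0, -166.0, 2.0]]
218 [[-91.0, -139.0, 260.0], [-90.0, -146.0, 261.0], [-91.0, -154.0, 260.0]]
226 [[-91.0, -139.0, 274.0], [-90.0, -146.0, 275.0], [-91.0, -153.0, 273.0]]
234 [[-91.0, -140.0, 285.0], [-90.0, -146.0, 286.0], [-91.0, -153.0, 286.0]]
242 [[-90.0, -140.0, 296.0], [-91
[... 250 characters left out ...]
 [-89.0, -151.0, 322.0]]
274 [[-90.0, -141.0, 326.0], [-94.0, -146.0, 319.0], [-71.0, -149.0, 358.0]]
282 [[-76.0, -143.0, 354.0], [-98.0, -146.0, 319.0], [-71.0, -149.0, 361.0]]
290 [[-74.0, -143.0, 360.0], [-74.0, -146.0, 360.0], [-72.0, -149.0, 363.0]]
298 [[-76.0, -143.0, 362.0], [-75.0, -146.0, 362.0], [-74.0, -149.0, 364.0]]
[-100.9 -144.   221.9] [ 0.53104396 -0.24309227  0.42677388] [[ 0.07024743  0.96457207  0.25429516]
 [-0.99752593  0.06861764  0.01528528]
 [-0.00270538 -0.25473977  0.96700586]]
scene 53 [-120.6749534  -151.36072624  226.2875925 ] [-39.32504161 -99.27627817 249.81071372]
top 63 [ -48.40965509 -142.08568366  227.94155189] [ -35.61290297 -105.8221707   248.43241484]
```

```bash
python3 - <<'E'
from h import *
p=get_image("wrist")
for r in range(206,222,2):
    print(r,[((pix2w(p,r,c)-O)@RP*1000).round().tolist() for c in (238,242,246,266,270,274)])
p=get_image("scene"); K=p["K"]; v,u=np.mgrid[0:384,0:512]; z=p["z_map"]
W=(np.stack([(u-K[0,2])/K[0,0]*z,-(v-K[1,2])/K[1,1]*z,-z],-1)@np.array(p["rotation"]).T+p["position"]-O)@RP*1000
m=(abs(W[...,1]+144)<45)&(W[...,2]>150)&(W[...,2]<330)&(z>0)
Q=W[m]
for lo in range(220,330,10):
    q=Q[(Q[:,2]>=lo)&(Q[:,2]<lo+10)]
    if len(q): print(lo,len(q),"x",q[:,0].min().round(),q[:,0].max().round(),"y",q[:,1].min().round(),q[:,1].max().round())
cv2.imwrite("pics/s3.png",cv2.resize(p["img"][170:220,305:365],None,fx=12,fy=12,interpolation=cv2.INTER_CUBIC)[:,:,::-1])
E
```

```text
206 [[-167.0, -119.0, 2.0], [-90.0, -137.0, 239.0], [-88.0, -140.0, 245.0], [-167.0, -163.0, 3.0], [-167.0, -169.0, 2.0], [-167.0, -175.0, 2.0]]
208 [[-170.0, -119.0, 2.0], [-91.0, -137.0, 240.0], [-89.0, -140.0, 245.0], [-170.0, -163.0, 3.0], [-170.0, -169.0, 2.0], [-170.0, -175.0, 2.0]]
210 [[-174.0, -119.0, 2.0], [-93.0, -137.0, 240.0], [-91.0, -140.0, 245.0], [-173.0, -163.0, 2.0], [-174.0, -169.0, 2.0], [-174.0, -175.0, 2.0]]
212 [[-177.0, -119.0, 2.0], [-94.0, -137.0, 239.0], [-92.0, -140.0, 245.0], [-177.0, -163.0, 2.0], [-177.0, -169.0, 2.0], [-177.0, -176.0, 2.0]]
214 [[-180.0, -119.0, 3.0], [-96.0, -137.0, 239.0], [-94.0, -140.0, 245.0], [-180.0, -163.0, 3.0], [-180.0, -169.0, 2.0], [-180.0, -176.0, 2.0]]
216 [[-183.0, -119.0, 3.0], [-96.0, -137.0, 243.0], [-95.0, -140.0, 246.0], [-97.0, -153.0, 241.0], [-183.0, -169.0, 3.0], [-183.0, -176.0, 2.0]]
218 [[-92.0, -135.0, 259.0], [-91.0, -138.0, 259.0], [-91.0, -140.0, 260.0], [-91.0, -153.0, 260.0], [-91.0, -155.0, 260.0], [-186.0, -176.0, 3.0]]
220 [[-91.0, -135.0, 263.0], [-91.0, -138.0, 263.0], [-91.0, -140.0, 263.0], [-91.0, -152.0, 263.0], [-91.0, -155.0, 263.0], [-92.0, -157.0, 262.0]]
220 57 x -47.0 1003.0 y -188.0 -99.0
230 55 x -122.0 1003.0 y -188.0 -101.0
240 96 x -124.0 1004.0 y -186.0 -100.0
250 61 x -117.0 1013.0 y -188.0 -100.0
260 77 x -112.0 1008.0 y -187.0 -100.0
270 81 x -112.0 1004.0 y -189.0 -99.0
280 80 x -112.0 1005.0 y -188.0 -102.0
290 91 x -113.0 1003.0 y -188.0 -100.0
300 88 x -113.0 1008.0 y -188.0 -99.0
310 98 x -114.0 1001.0 y -189.0 -101.0
320 89 x -113.0 1005.0 y -189.0 -99.0
```

View pics/s3.png

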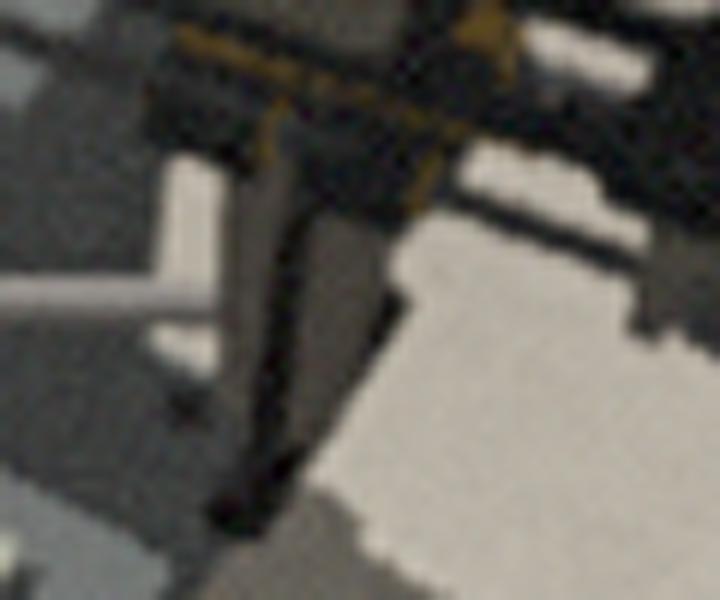

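The tips are shut about 9 mm above the bar, at z ≈ 257 mm. The reported TCP z is 222 mm, so the fingers look about 35 mm shorter than the TCP implies. Going down 33 mm with the fingers open is safe under either reading, since the gripper body stays above the bar. I'll open, go down and grip again.

```bash
python3 -m inch '[[0,0,0,0,0,0,0],[0,0,0,0,0,0,0],[0,0,0,0,0,0,0],[0,0,0,0,0,0,0],[0,0,0,0,0,0,0],[0,0,0,0,0,0,0],[0,0,0,0,0,0,0],[0,0,0,0,0,0,0],[0,0,0,0,0,0,0],[0,0,0,0,0,0,0]]'
python3 -m inch '[[10,0,0,0,0,0,0],[20,1,0,0,0,0,0],[28,2,0,0,0,0,0],[33,2,0,0,0,0,0],[33,2,0,0,0,0,150],[33,2,0,0,0,0,255],[33,2,0,0,0,0,255],[33,2,0,0,0,0,255],[33,2,0,0,0,0,255],[33,2,0,0,0,0,255]]'
python3 -m inch '[[0,0,0,0,0,0,255],[0,0,0,0,0,0,255],[0,0,0,0,0,0,255],[0,0,0,0,0,0,255],[0,0,0,0,0,0,255],[0,0,0,0,0,0,255],[0,0,0,0,0,0,255],[0,0,0,0,0,0,255],[0,0,0,0,0,0,255],[0,0,0,0,0,0,255]]'
```

```text
time: 8.5
tcp_pos: [0.4592, -0.2462, 0.2219]
tcp_rot: [[0.003, 0.071, -0.997], [0.001, -0.997, -0.071], [-1.0, -0.001, -0.003]]
wrist_force: [-0.1, 0.7, 0.4]
grip_width: 0.851
time: 9.5
tcp_pos: [0.4596, -0.2482, 0.1891]
tcp_rot: [[0.003, 0.071, -0.997], [0.001, -0.997, -0.071], [-1.0, -0.001, -0.003]]
wrist_force: [0.7, 1.2, 0.3]
grip_width: 0.498
time: 10.5
tcp_pos: [0.4593, -0.2455, 0.1885]
tcp_rot: [[0.002, 0.072, -0.997], [0.005, -0.997, -0.072], [-1.0, -0.005, -0.002]]
wrist_force: [-0.3, 5.5, 0.7]
grip_width: 0.165
```

The fingers have now closed on the bar, at about 15 mm. I'll pull down along the arc.

```bash
python3 -m inch '[[7,3,0,0,0,0,255],[15,6,0,0,0,0,255],[22,9,0,0,0,0,255],[30,11,0,0,0,0,255],[38,13,0,0,0,0,255],[46,14,0,0,0,0,255],[54,15,0,0,0,0,255],[62,16,0,0,0,0,255],[70,16,0,0,0,0,255],[70,16,0,0,0,0,255]]' 30
python3 - <<'E'
from h import *
o=get_obs(); print(((o["tcp_pos"]-O)@RP*1000).round(1),o["wrist_force"],o["grip_width"])
p=get_image("wrist")
print([((pix2w(p,*e["position"])-O)@RP*1000).round().tolist() for e in pinpoint(p,"handle_grip")[:1]])
print([((pix2w(p,r,256)-O)@RP*1000).round().tolist() for r in (140,150,160,170)])
E
```

```text
time: 11.5
tcp_pos: [0.4604, -0.2611, 0.1182]
tcp_rot: [[0.001, 0.072, -0.997], [0.006, -0.997, -0.072], [-1.0, -0.006, -0.001]]
wrist_force: [-1.6, 1.6, 7.0]
grip_width: 0.163
[-100.7 -158.9  118.2] [-1.55695981  1.61903313  6.97402591] 0.16298457890875204
[[-79.0, -160.0, 178.0]]
[[-41.0, -161.0, 179.0], [-46.0, -161.0, 179.0], [-51.0, -161.0, 179.0], [-56.0, -161.0, 179.0]]
```

```bash
python3 -m inch '[[8,0,0,0,0,0,255],[16,-1,0,0,0,0,255],[24,-2,0,0,0,0,255],[32,-3,0,0,0,0,255],[40,-5,0,0,0,0,255],[48,-7,0,0,0,0,255],[55,-10,0,0,0,0,255],[62,-13,0,0,0,0,255],[69,-16,0,0,0,0,255],[72,-17,0,0,0,0,255]]'
python3 -m inch '[[3,-1,0,0,0,0,255],[5,-1,0,0,0,0,255],[5,-1,0,0,0,0,255],[5,-1,0,0,0,0,255],[5,-1,0,0,0,0,255],[5,-1,0,0,0,0,255],[5,-1,0,0,0,0,255],[5,-1,0,0,0,0,255],[5,-1,0,0,0,0,255],[5,-1,0,0,0,0,255]]'
python3 - <<'E'
from h import *
o=get_obs(); print(((o["tcp_pos"]-O)@RP*1000).round(1),o["wrist_force"],o["grip_width"])
p=get_image("wrist"); save(p,"w4.png")
print([((pix2w(p,r,256)-O)@RP*1000).round().tolist() for r in (140,150,160,170)])
E
```

```text
time: 12.6
tcp_pos: [0.4597, -0.2475, 0.0479]
tcp_rot: [[0.004, 0.07, -0.998], [0.001, -0.998, -0.07], [-1.0, -0.001, -0.004]]
wrist_force: [-3.1, -5.3, 11.2]
grip_width: 0.163
time: 13.6
tcp_pos: [0.4597, -0.2462, 0.0446]
tcp_rot: [[0.004, 0.07, -0.998], [0.004, -0.998, -0.07], [-1.0, -0.003, -0.004]]
wrist_force: [-6.7, 4.7, 23.4]
grip_width: 0.163
[-100.4 -144.    44.6] [-6.67687382  4.70176767 23.41374986] 0.16321763860696503
[[-40.0, -146.0, 109.0], [-45.0, -146.0, 109.0], [-50.0, -146.0, 109.0], [-55.0, -146.0, 109.0]]
```

The force rose to 23 N, well above the 12 N expected, and the bar has gone down about 138 mm. That means the lever is on its lower stop. I'll ease it up slowly.

```bash
python3 -m inch '[[-3,1,0,0,0,0,255],[-7,3,0,0,0,0,255],[-12,5,0,0,0,0,255],[-17,7,0,0,0,0,255],[-22,8,0,0,0,0,255],[-27,10,0,0,0,0,255],[-32,11,0,0,0,0,255],[-37,12,0,0,0,0,255],[-42,13,0,0,0,0,255],[-47,14,0,0,0,0,255]]'
python3 -m inch '[[-5,1,0,0,0,0,255],[-10,1,0,0,0,0,255],[-15,2,0,0,0,0,255],[-20,2,0,0,0,0,255],[-25,2,0,0,0,0,255],[-30,2,0,0,0,0,255],[-35,2,0,0,0,0,255],[-40,1,0,0,0,0,255],[-45,1,0,0,0,0,255],[-50,0,0,0,0,0,255]]'
python3 - <<'E'
from h import *
o=get_obs(); print(((o["tcp_pos"]-O)@RP*1000).round(1),o["wrist_force"],o["grip_width"])
p=get_image("wrist")
print([((pix2w(p,r,256)-O)@RP*1000).round().tolist() for r in (140,150,160,170)])
E
```

```text
time: 14.65
tcp_pos: [0.4606, -0.2601, 0.092]
tcp_rot: [[0.004, 0.07, -0.998], [0.004, -0.998, -0.07], [-1.0, -0.004, -0.005]]
wrist_force: [-0.4, 3.3, 4.2]
grip_width: 0.162
time: 15.65
tcp_pos: [0.4603, -0.2574, 0.1414]
tcp_rot: [[0.003, 0.071, -0.997], [0.008, -0.997, -0.071], [-1.0, -0.008, -0.003]]
wrist_force: [0.5, 7.7, 0.0]
grip_width: 0.164
[-100.5 -155.2  141.4] [4.69904680e-01 7.65612980e+00 4.15012821e-03] 0.16416614260144902
[[-40.0, -158.0, 210.0], [-45.0, -158.0, 210.0], [-50.0, -158.0, 210.0], [-55.0, -158.0, 210.0]]
```

```bash
python3 -m inch '[[-4,-1,0,0,0,0,255],[-8,-2,0,0,0,0,255],[-12,-3,0,0,0,0,255],[-16,-5,0,0,0,0,255],[-20,-6,0,0,0,0,255],[-24,-7,0,0,0,0,255],[-28,-9,0,0,0,0,255],[-31,-10,0,0,0,0,255],[-34,-12,0,0,0,0,255],[-37,-13,0,0,0,0,255]]'
python3 - <<'E'
from h import *
o=get_obs(); print(((o["tcp_pos"]-O)@RP*1000).round(1),o["wrist_force"],o["grip_width"])
p=get_image("wrist")
print([((pix2w(p,r,256)-O)@RP*1000).round().tolist() for r in (140,150,160,170)])
E
```

```text
time: 16.7
tcp_pos: [0.4592, -0.2445, 0.1775]
tcp_rot: [[0.003, 0.071, -0.997], [0.007, -0.997, -0.071], [-1.0, -0.007, -0.003]]
wrist_force: [11.0, -5.3, -36.5]
grip_width: 0.165
[-100.7 -142.3  177.5] [ 10.96076899  -5.26580316 -36.50821115] 0.16520846155965818
[[-40.0, -145.0, 247.0], [-45.0, -145.0, 247.0], [-50.0, -145.0, 247.0], [-54.0, -145.0, 248.0]]
```

The lever is back on its upper stop. I'll relax the pull, open and retreat upward.

```bash
python3 -m inch '[[1,0,0,0,0,0,255],[1,0,0,0,0,0,255],[1,0,0,0,0,0,200],[1,0,0,0,0,0,0],[1,0,0,0,0,0,0],[1,0,0,0,0,0,0],[1,0,0,0,0,0,0],[1,0,0,0,0,0,0],[1,0,0,0,0,0,0],[1,0,0,0,0,0,0]]'
python3 -m inch '[[0,0,0,0,0,0,0],[0,0,0,0,0,0,0],[-15,0,0,0,0,0,0],[-30,0,0,0,0,0,0],[-50,0,0,0,0,0,0],[-75,0,0,0,0,0,0],[-105,0,0,0,0,0,0],[-140,0,0,0,0,0,0],[-175,0,0,0,0,0,0],[-200,0,0,0,0,0,0]]'
python3 - <<'E'
from h import *
p=get_image("wrist"); save(p,"w5.png")
W=(np.array([pix2w(p,*e["position"]) for t in("handle_grip","post_top","gear") for e in pinpoint(p,t)[:1]])-O)@RP*1000
print(W.round())
row(P(-60,125,340),-20); row(P(0,125,250),3.9)
E
```

```text
time: 17.75
tcp_pos: [0.4593, -0.2447, 0.1762]
tcp_rot: [[0.003, 0.071, -0.997], [0.006, -0.997, -0.071], [-1.0, -0.006, -0.003]]
wrist_force: [0.7, 0.4, -0.4]
grip_width: 0.802
time: 18.75
tcp_pos: [0.4589, -0.2468, 0.3801]
tcp_rot: [[0.007, 0.071, -0.997], [0.005, -0.997, -0.071], [-1.0, -0.005, -0.008]]
wrist_force: [0.9, 0.2, 0.4]
grip_width: 0.995
[[ -83. -142.  246.]
 [  -0.  126.  107.]]
[38.9, -268.5, -42.1] [-1.15, -0.008, 0.002] -> [0.482 0.025 0.34 ]
[129.2, -267.8, -101.6] [-1.568, -0.009, 0.001] -> [0.541 0.029 0.25 ]
```

View pics/w5.png

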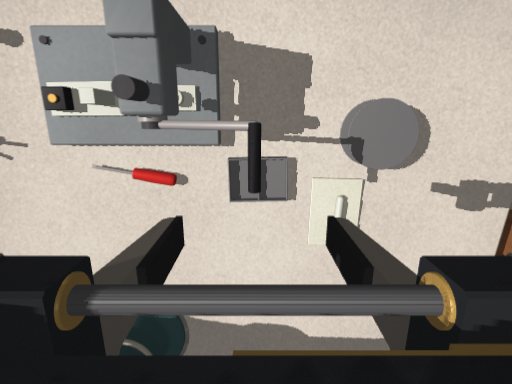

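The lever is at rest with the bar at (155,255), and the bench is undisturbed. Next I'll move above the post with the jaws along the press's x.

```bash
python3 -m inch '[[0,-20,10,-0.12,0,0,0],[0,-45,20,-0.24,0,0,0],[0,-75,25,-0.36,0,0,0],[0,-105,20,-0.48,0,0,0],[0,-135,10,-0.6,0,0,0],[0,-165,0,-0.72,0,0,0],[0,-195,-20,-0.84,0,0,0],[0,-220,-45,-0.96,0,0,0],[0,-245,-70,-1.08,0,0,0],[0,-262,-95,-1.2,0,0,0]]'
python3 - <<'E'
from h import *
row(P(0,125,220),3.9)
E
```

```text
time: 19.95
tcp_pos: [0.5347, 0.0242, 0.3779]
tcp_rot: [[0.002, 0.958, -0.288], [0.006, -0.288, -0.958], [-1.0, 0.001, -0.007]]
wrist_force: [0.4, -0.3, 0.2]
grip_width: 1.004
[157.9, 5.0, -5.5] [-0.361, -0.006, -0.002] -> [0.541 0.029 0.22 ]
```

```bash
python3 -m inch '[[0,0,-2,-0.1,0,0,0],[0,2,-4,-0.2,0,0,0],[0,4,-5,-0.3,0,0,0],[0,5,-5,-0.36,-0.006,0,0],[30,5,-5,-0.36,-0.006,0,0],[60,5,-5,-0.36,-0.006,0,0],[90,5,-5,-0.36,-0.006,0,0],[110,5,-5,-0.36,-0.006,0,0],[125,5,-5,-0.36,-0.006,0,0],[130,5,-5,-0.36,-0.006,0,0]]'
python3 - <<'E'
from h import *
np.set_printoptions(precision=4,suppress=True)
p=get_image("wrist"); save(p,"w6.png"); o=get_obs(); print(((o["tcp_pos"]-O)@RP*1000).round(1))
for t in("post_top","gear","gear_seat"):
  for e in pinpoint(p,t)[:1]: print(t,e["score"],e["position"],((pix2w(p,*e["position"])-O)@RP*1000).round(1))
K=p["K"]; v,u=np.mgrid[0:384,0:512]; z=p["z_map"]
W=(np.stack([(u-K[0,2])/K[0,0]*z,-(v-K[1,2])/K[1,1]*z,-z],-1)@np.array(p["rotation"]).T+p["position"])
w=W[(W[...,2]>.1)&(W[...,2]<.114)&(z>0)]; w=w[np.linalg.norm(w[:,:2]-[.5415,.029],axis=1)<.03]
print(cv2.minAreaRect((w[:,:2]*1000).astype(np.float32)),w[:,2].mean())
# finger pixels: lowest points
f=W[(z>0)&(W[...,2]>.13)]; f=(f-o["tcp_pos"]); f=f[(np.linalg.norm(f[:,:2],axis=1)<.08)]; print("finger dz",np.percentile(f[:,2],[0.5,2,5]))
row(P(0,125,60),3.9)
E
```

```text
time: 20.95
tcp_pos: [0.5393, 0.0281, 0.2453]
tcp_rot: [[-0.003, 0.998, 0.067], [-0.001, 0.067, -0.998], [-1.0, -0.003, 0.001]]
wrist_force: [-0.6, 0.5, -1.1]
grip_width: 1.0
[ -1.9 124.3 245.7]
post_top 0.65 [173.1, 257.6] [  1.  125.2 106.9]
gear 0.77 [214.4, 255.2] [-2.1 51.2 50. ]
gear_seat 0.8 [214.2, 256.6] [-0.  51.5 50. ]
((542.445556640625, 29.562889099121094), (23.361244201660156, 23.641563415527344), 4.105715274810791) 0.10655605034409948
finger dz [0.0401 0.0548 0.0746]
[188.3, -0.3, -0.7] [-0.001, -0.0, -0.002] -> [0.541 0.029 0.06 ]
```

View pics/w6.png

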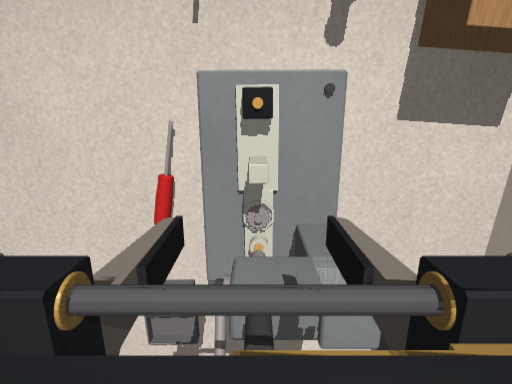

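The post is at (173,257), centred between the open fingers at (541–542, 29) mm. The gear sits in its seat at (214,256), and the bushing is at (247,259). The fingers again show about 35–40 mm above the reported TCP, so I'll descend with that offset.

```bash
python3 -m inch '[[35,1,-1,0,0,0,0],[70,2,-1,0,0,0,0],[105,2,-1,0,0,0,0],[140,2,-1,0,0,0,0],[170,2,-1,0,0,0,0],[190,2,-1,0,0,0,0],[200,2,-1,0,0,0,0],[205,2,-1,0,0,0,0],[205,2,-1,0,0,0,0],[205,2,-1,0,0,0,0]]' 30
python3 -m inch '[[0,0,0,0,0,0,120],[0,0,0,0,0,0,150],[0,0,0,0,0,0,170],[0,0,0,0,0,0,190],[0,0,0,0,0,0,255],[0,0,0,0,0,0,255],[0,0,0,0,0,0,255],[0,0,0,0,0,0,255],[0,0,0,0,0,0,255],[0,0,0,0,0,0,255]]' 35
python3 -m inch '[[0,0,0,0,0,0,255],[0,0,0,0,0,0,255],[0,0,0,0,0,0,255],[0,0,0,0,0,0,255],[0,0,0,0,0,0,255],[0,0,0,0,0,0,255],[0,0,0,0,0,0,255],[0,0,0,0,0,0,255],[0,0,0,0,0,0,255],[0,0,0,0,0,0,255]]' 45
```

```text
time: 22.15
tcp_pos: [0.5448, 0.0296, 0.0445]
tcp_rot: [[0.004, 0.998, 0.067], [0.001, 0.067, -0.998], [-1.0, 0.004, -0.0]]
wrist_force: [-0.2, -0.2, 0.8]
grip_width: 0.999
time: 23.15
tcp_pos: [0.5444, 0.0295, 0.0443]
tcp_rot: [[0.003, 0.998, 0.067], [0.001, 0.067, -0.998], [-1.0, 0.003, -0.0]]
wrist_force: [-0.8, 0.1, -0.6]
grip_width: 0.26
time: 24.15
tcp_pos: [0.5444, 0.0296, 0.0443]
tcp_rot: [[0.003, 0.998, 0.067], [0.001, 0.067, -0.998], [-1.0, 0.003, -0.0]]
wrist_force: [0.3, -0.2, 0.7]
grip_width: 0.258
```

```bash
python3 - <<'E'
from h import *
for n in("wrist","scene"):
    p=get_image(n); K=p["K"]; v,u=np.mgrid[0:384,0:512]; z=p["z_map"]
    W=(np.stack([(u-K[0,2])/K[0,0]*z,-(v-K[1,2])/K[1,1]*z,-z],-1)@np.array(p["rotation"]).T+p["position"]-O)@RP*1000
    m=(np.hypot(W[...,0],W[...,1])<14)&(W[...,2]<75)&(z>0)
    a=W[m]; b=a[np.hypot(a[:,0],a[:,1])<6]
    print(n,len(a),np.percentile(a[:,2],[5,25,50,75,95,100]).round(1) if len(a) else '',b[:,2].round().tolist()[:40])
E
```

```text
wrist 423 [36.3 39.5 47.1 53.  54.1 54.8] []
scene 64 [37.7 46.2 53.1 57.3 60.1 61.1] [61.0, 58.0, 60.0, 58.0, 54.0, 53.0, 61.0, 51.0, 57.0, 56.0]
```

The grip is on the post at 23.7 mm. I'll lift slowly by 13 mm and check.

```bash
python3 -m inch '[[-1,0,0,0,0,0,255],[-2,0,0,0,0,0,255],[-4,0,0,0,0,0,255],[-6,0,0,0,0,0,255],[-8,0,0,0,0,0,255],[-10,0,0,0,0,0,255],[-12,0,0,0,0,0,255],[-13,0,0,0,0,0,255],[-13,0,0,0,0,0,255],[-13,0,0,0,0,0,255]]'
python3 - <<'E'
from h import *
o=get_obs(); print(o["wrist_force"],o["moment"],o["grip_width"])
p=get_image("wrist")
for t in("post_top","gear","gear_seat"):
  for e in pinpoint(p,t)[:1]: print(t,e["score"],e["position"],((pix2w(p,*e["position"])-O)@RP*1000).round(1))
p=get_image("scene"); K=p["K"]; v,u=np.mgrid[0:384,0:512]; z=p["z_map"]
W=(np.stack([(u-K[0,2])/K[0,0]*z,-(v-K[1,2])/K[1,1]*z,-z],-1)@np.array(p["rotation"]).T+p["position"]-O)@RP*1000
for y0 in range(-20,240,20):
    m=(abs(W[...,1]-y0)<8)&(W[...,0]<-8)&(W[...,0]>-28)&(W[...,2]>20)&(W[...,2]<62)&(z>0)
    if m.sum()>2: print(y0,m.sum(),np.percentile(W[m][:,2],[20,50,80]).round(1))
E
```

```text
time: 25.25
tcp_pos: [0.5443, 0.0295, 0.0573]
tcp_rot: [[0.003, 0.998, 0.067], [0.001, 0.067, -0.998], [-1.0, 0.003, -0.0]]
wrist_force: [-0.3, -0.4, -3.9]
grip_width: 0.259
[-0.29768854 -0.38859636 -3.94333992] [-0.07241754  0.04622475  0.00296074] 0.2587897081083737
post_top 0.95 [249.2, 255.5] [  3.4 124.4 119.6]
gear 0.85 [296.9, 252.5] [  2.3 149.2 196.8]
gear_seat 0.58 [292.2, 256.1] [  3.2 149.7 195.5]
-20 39 [31.2 33.6 52.1]
0 44 [31.  33.4 52.4]
20 34 [30.8 35.9 51.8]
40 42 [29.7 38.7 55.9]
60 37 [30.5 33.7 53.5]
80 39 [30.6 44.7 51.9]
100 33 [32.7 50.4 53.5]
120 34 [33.5 48.9 52.5]
140 36 [30.8 48.3 53.2]
160 34 [30.5 46.8 52.7]
180 34 [32.5 49.4 52.1]
200 32 [30.6 48.6 53.8]
220 34 [30.3 48.3 52.7]
```

The link lifted level and carries 3.9 N. I'll draw it out smoothly.

```bash
python3 -m inch '[[0,-2,0,0,0,0,255],[0,-5,0,0,0,0,255],[0,-10,0,0,0,0,255],[0,-16,0,0,0,0,255],[0,-23,0,0,0,0,255],[0,-30,0,0,0,0,255],[0,-37,0,0,0,0,255],[0,-44,0,0,0,0,255],[0,-51,0,0,0,0,255],[0,-57,0,0,0,0,255]]'
python3 -m inch '[[0,-6,0,0,0,0,255],[0,-13,0,0,0,0,255],[0,-20,0,0,0,0,255],[0,-27,0,0,0,0,255],[0,-34,0,0,0,0,255],[0,-41,0,0,0,0,255],[0,-48,0,0,0,0,255],[0,-54,0,0,0,0,255],[0,-58,0,0,0,0,255],[0,-60,0,0,0,0,255]]'
python3 - <<'E'
from h import *
o=get_obs(); print(((o["tcp_pos"]-O)@RP*1000).round(1),o["wrist_force"],o["moment"],o["grip_width"])
E
```

```text
time: 26.5
tcp_pos: [0.4867, 0.0256, 0.0571]
tcp_rot: [[0.003, 0.998, 0.067], [0.001, 0.067, -0.998], [-1.0, 0.003, -0.001]]
wrist_force: [-0.1, -0.3, -3.6]
grip_width: 0.259
time: 27.5
tcp_pos: [0.4265, 0.0216, 0.057]
tcp_rot: [[0.003, 0.998, 0.067], [0.001, 0.067, -0.998], [-1.0, 0.003, -0.001]]
wrist_force: [0.3, 0.0, -3.7]
grip_width: 0.255
[-115.2  125.5   57. ] [ 0.34093505  0.01041784 -3.69677532] [-0.1108096   0.0313909  -0.00041288] 0.2550159315028057
```

```bash
python3 -m inch '[[-2,0,0,0,0,0,255],[-6,0,-1,0,0,0,255],[-12,0,-3,0,0,0,255],[-20,0,-6,0,0,0,255],[-28,0,-9,0,0,0,255],[-36,0,-12,0,0,0,255],[-44,0,-16,0,0,0,255],[-52,0,-20,0,0,0,255],[-60,0,-24,0,0,0,255],[-68,0,-27,0,0,0,255]]'
python3 -m inch '[[-8,0,-3,0,0,0,255],[-16,0,-6,0,0,0,255],[-24,0,-9,0,0,0,255],[-32,0,-12,0,0,0,255],[-41,0,-13,0,0,0,255],[-50,0,-14,0,0,0,255],[-59,0,-14,0,0,0,255],[-67,0,-14,0,0,0,255],[-73,0,-14,0,0,0,255],[-76,0,-14,0,0,0,255]]'
python3 - <<'E'
from h import *
o=get_obs(); print(((o["tcp_pos"]-O)@RP*1000).round(1),o["wrist_force"],o["moment"],o["grip_width"])
out=[]
for n in("scene","top"):
    p=get_image(n); K=p["K"]; v,u=np.mgrid[0:384,0:512]; z=p["z_map"]
    W=(np.stack([(u-K[0,2])/K[0,0]*z,-(v-K[1,2])/K[1,1]*z,-z],-1)@np.array(p["rotation"]).T+p["position"])
    L=((W-o["tcp_pos"])@RP)*1000
    m=(abs(L[...,0])<26)&(L[...,1]>-165)&(L[...,1]<115)&(W[...,2]>.15)&(W[...,2]<.3)&(z>0)
    for y0 in range(-155,110,15):
        q=W[m&(abs(L[...,1]-y0)<6)][:,2]*1000
        if len(q)>3: print(n,y0,len(q),np.percentile(q,[10,50,90]).round(1))
    for t in ("gear","gear_seat","handle_grip"):
        for e in pinpoint(p,t)[:1]: print(n,t,e["score"],e["position"],pix2w(p,*e["position"]).round(3))
    out.append(cv2.resize((p["img"][130:280,200:360] if n=="scene" else p["img"][130:280,180:380]),(390,400),interpolation=cv2.INTER_CUBIC))
cv2.imwrite("pics/f.png",np.hstack(out)[:,:,::-1])
E
```

```text
time: 28.5
tcp_pos: [0.4244, 0.049, 0.1257]
tcp_rot: [[0.003, 0.998, 0.068], [0.001, 0.068, -0.998], [-1.0, 0.003, -0.001]]
wrist_force: [-0.6, -0.4, -2.9]
grip_width: 0.259
time: 29.5
tcp_pos: [0.4235, 0.0629, 0.2024]
tcp_rot: [[0.004, 0.998, 0.067], [0.001, 0.067, -0.998], [-1.0, 0.004, -0.001]]
wrist_force: [-0.2, 0.2, -4.7]
grip_width: 0.259
[-115.5  166.8  202.4] [-0.16171698  0.24685573 -4.71167636] [-0.13138789  0.06340703  0.04319119] 0.25854278349773935
scene -155 58 [190.7 196.6 198.7]
scene -140 64 [194.1 198.4 213.4]
scene -125 55 [194.  211.8 217. ]
scene -110 36 [194.  197.8 214. ]
scene -95 60 [193.7 200.6 209.4]
scene -80 56 [195.9 207.8 214.9]
scene -65 35 [196.  203.5 209.2]
scene -50 38 [194.  196.4 199.7]
scene -35 45 [194.  197.1 199.3]
scene -20 51 [196.  197.8 225.4]
scene -5 153 [198.2 257.6 285.3]
scene 10 37 [195.8 209.4 259.4]
scene 25 24 [194.9 196.4 198.5]
scene 40 39 [194.4 196.7 198.4]
scene 55 46 [195.3 197.3 200.5]
scene 70 81 [197.1 211.6 222.3]
scene 85 45 [202.8 220.4 225. ]
scene 100 37 [196.  217.4 221.7]
scene gear 0.66 [240.0, 248.1] [ 0.39  -0.021  0.017]
scene gear_seat 0.98 [194.7, 253.6] [ 0.417 -0.027  0.204]
scene handle_grip 0.76 [206.4, 330.7] [ 0.467 -0.253  0.244]
top -155 64 [192.  194.9 197.4]
top -140 68 [193.2 195.4 211. ]
top -125 73 [193.9 210.9 214.4]
top -110 71 [193.1 195.7 210.9]
top -95 70 [194.1 198.6 207.3]
top -80 76 [195.6 206.9 212.4]
top -65 72 [193.3 201.8 209.6]
top -50 73 [192.4 194.9 197. ]
top -35 52 [192.5 195.4 197.6]
top 100 5 [197.  214.3 219.5]
top gear 0.49 [206.6, 259.9] [ 0.425 -0.015  0.21 ]
top gear_seat 0.73 [208.0, 256.8] [ 0.421 -0.006  0.207]
```

View pics/f.png

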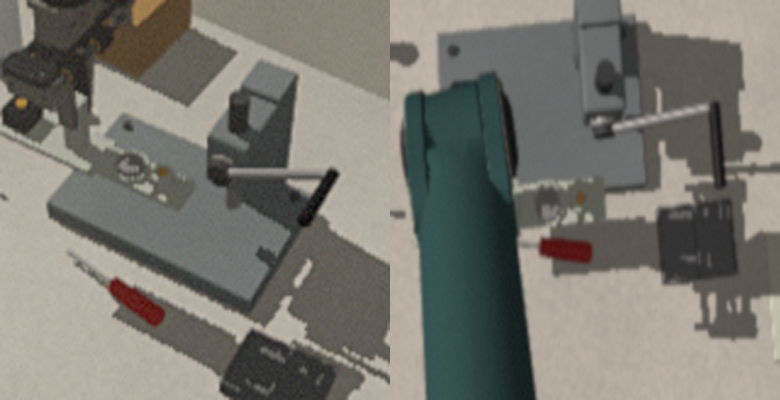

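The link is level: the plate reads 195–197 mm at both ends, with its underside about 155 mm above the bed. The gear is in its seat. The bushing tops out about 2 mm above the boss, which is the fully home height. The lever is at rest. I'll settle for a second and hand in.

```bash
python3 -m inch '[[0,0,0,0,0,0,255],[0,0,0,0,0,0,255],[0,0,0,0,0,0,255],[0,0,0,0,0,0,255],[0,0,0,0,0,0,255],[0,0,0,0,0,0,255],[0,0,0,0,0,0,255],[0,0,0,0,0,0,255],[0,0,0,0,0,0,255],[0,0,0,0,0,0,255]]'
python3 -c "
from workcell import *
o=get_obs(); print(o['qvel'].round(2),o['wrist_force'],o['grip_width']); print(close_job())"
```

```text
time: 30.9
tcp_pos: [0.423, 0.0628, 0.2014]
tcp_rot: [[0.002, 0.998, 0.068], [0.001, 0.068, -0.998], [-1.0, 0.002, -0.0]]
wrist_force: [-0.1, -0.3, -3.7]
grip_width: 0.259
[ 0.02  0.08  0.04 -0.04  0.   -0.03 -0.  ] [-0.09656925 -0.25559534 -3.65712439] 0.2591418868570976
the job is handed in; nothing more can be done
None
```

The job is handed in at about 31 s, with the link held by its post in open air.

- **Lever:** I pulled it down to the lower stop, where the force rose to 23 N, then eased it back to rest over about 3 s (roughly 0.3 rad/s) and released it at the upper stop. At the top I pulled against the stop, and the wrist force reached 38 N for a moment before I relaxed it.
- **Link:** I gripped the post, lifted it 13 mm, drew it out about 117 mm and raised it.

**Last checks**
- **Level and height:** the plate is level within about 2 mm over its length, and its underside is about 155 mm above the bed.
- **Gear:** it shows in its seat in both camera views.
- **Bushing:** it stands about 2 mm above the boss, which matches fully home. Depth noise is about 2 mm, so this is approximate. A reading before the lift was noisier, giving its top anywhere from 51 to 61 mm above the table against about 57 mm expected.
- **Steadiness:** the arm is still, and the wrist carries 3.7 N, which is the link's weight.
- **Bench:** the driver, tray and lever show in place in the last picture. I did not re-check the other bystanders at the end.

**What disagreed:** my first grip on the handle closed on air above the bar. The fingertips sit about 35 mm higher than the reported TCP implies, so I allowed for that from then on. In the last "scene" picture the gear network reported its best match at the driver instead; the other picture put it in the seat.

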